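# Make up two phone-repair job trays from the stock on the mat

### The job

Make up the two job trays. The tray with the opened phone is a soldering job: stand the solder reel in its big pocket, the flux tin in its middle pocket and the clear spray bottle in its narrow pocket. The tray with the closed phone is a cleaning job: stand the small white carton in its middle pocket and the white dropper bottle in its narrow pocket; each thing must stand upright on its pocket's floor, and both phones stay lying in their bays.

Things in the scene. Friction and masses are not known exactly. Their poses are not given: they have to be found in the camera images.
- solder_tray: Fixed grey plastic tray, 166 (x) by 200 (y) by 16 mm, on the worktop at the left, with the opened phone. Origin: centre of underside; x away from the robot, y left; yaw 0.1 to 0.4. Recesses 8 mm deep, floors 8 mm above origin. Pocket centres (x, y; size x by y) in mm: big (-43, 61; 70x70), middle (-43, -8; 70x60), narrow (-43, -68; 70x52); phone bay (38, 0; 82x176).
- clean_tray: Like the solder tray in shape, size, frame and recesses, but with the closed phone in its bay: 166 (x) by 200 (y) by 16 mm, pockets in mm: big (-43, 61; 70x70), middle (-43, -8; 70x60), narrow (-43, -68; 70x52), floors 8 mm above the origin. One tray stands nearer the robot, the other behind it and further left, either way round.
- opened_phone: Opened phone, 155 x 75 mm, circuit board and battery in sight, its solid body 5 mm high with parts up to 16 mm; lies loose in the bay of the soldering tray, long side along the tray's y. Origin: centre of its underside; x along its length.
- closed_phone: Closed dark phone, 138 x 69 x 9 mm; lies loose in the bay of the cleaning tray, long side along the tray's y. Origin: centre of its underside; x along its length.
- solder_reel: Reel of solder wire with blue flanges, 52 mm in diameter, 40 mm high, axis upright, about 0.22 kg; grasp across the diameter. Origin: centre of underside, z up. Stands on the grey mat at the right (top z = 4.4 mm), centre 80 mm or more from the other four.
- flux_tin: Low round white tin, 44 mm in diameter, 20 mm high, about 50 g; to keep the fingertips above the tray's deck grasp it by the upper half. Origin: centre of underside, z up. Stands on the grey mat at the right (top z = 4.4 mm), centre 80 mm or more from the other four.
- spray_bottle: Clear round spray bottle with pale cap, 35 mm in diameter, 95 mm high, about 75 g; grasp the body, 30 to 50 mm up. Origin: centre of underside, z up. Stands on the grey mat at the right (top z = 4.4 mm), centre 80 mm or more from the other four.
- dropper_bottle: Milky white round bottle with a yellow needle top, 34 mm in diameter, 96 mm high, the body 60 mm of that, about 50 g; grasp the body, 30 to 50 mm up. Origin: centre of underside, z up. Stands on the grey mat at the right (top z = 4.4 mm), centre 80 mm or more from the other four.
- wipes_box: Small white carton, standing, 30 mm (its x) by 50 mm (its y), 86 mm high, about 50 g; it fits the pocket with its 50 mm side along the tray's x. Origin: centre of underside, z up. Stands on the grey mat at the right (top z = 4.4 mm), centre 80 mm or more from the other four.
- heatgun_stand: Not to be handled: fixed heat gun on a post, 0.40 m high, between mat and trays. Origin at its foot; x away from the robot, y left. It fills x -0.02 to 0.10, y -0.14 to 0.17 m from 0.13 to 0.40 m up. Carry things past it on the robot's side: world (0.37, -0.12, 0.2), then (0.29, 0.28, 0.2), then to a tray, and back so. Stapler, camera part, pump bottle, tape and adaptor lie about, not needed.

How it is judged (in metres and radians):
At the end, for the whole second after the job is handed in: All five stand in their named pockets of the right trays, on the floor (4 mm), upright (0.12 rad), released, at rest; offset from the pocket centre in tray x/y under: reel 13/13, tin 15/12, bottles 20/12, carton 22/17 mm. Both phones lie flat in their own bays (x of solder_reel in the frame of solder_tray between -0.056 and -0.03 m and y of solder_reel in the frame of solder_tray between 0.048 and 0.074 m and z of solder_reel in the frame of solder_tray between 0.004 and 0.012 m and angle between each of solder_reel, flux_tin, spray_bottle, dropper_bottle, wipes_box's own z axis and vertical below 0.12 rad and linear speed of each of solder_reel, flux_tin, spray_bottle, dropper_bottle, wipes_box, opened_phone, closed_phone below 0.02 m/s and angular speed of each of solder_reel, flux_tin, spray_bottle, dropper_bottle, wipes_box below 0.3 rad/s and contact force between each of solder_reel, flux_tin, spray_bottle, dropper_bottle, wipes_box and the fingers below 0.05 N and x of flux_tin in the frame of solder_tray between -0.058 and -0.028 m and y of flux_tin in the frame of solder_tray between -0.02 and 0.004 m and z of flux_tin in the frame of solder_tray between 0.004 and 0.012 m and x of spray_bottle in the frame of solder_tray between -0.063 and -0.023 m and y of spray_bottle in the frame of solder_tray between -0.08 and -0.056 m and z of spray_bottle in the frame of solder_tray between 0.004 and 0.012 m and x of dropper_bottle in the frame of clean_tray between -0.063 and -0.023 m and y of dropper_bottle in the frame of clean_tray between -0.08 and -0.056 m and z of dropper_bottle in the frame of clean_tray between 0.004 and 0.012 m and x of wipes_box in the frame of clean_tray between -0.065 and -0.021 m and y of wipes_box in the frame of clean_tray between -0.025 and 0.009 m and z of wipes_box in the frame of clean_tray between 0.004 and 0.012 m and z of opened_phone in the frame of solder_tray below 0.012 m and x of opened_phone in the frame of solder_tray between 0.024 and 0.052 m and y of opened_phone in the frame of solder_tray between -0.025 and 0.025 m and angle between each of opened_phone, closed_phone's own z axis and vertical below 0.08 rad and z of closed_phone in the frame of clean_tray below 0.012 m and x of closed_phone in the frame of clean_tray between 0.024 and 0.052 m and y of closed_phone in the frame of clean_tray between -0.025 and 0.025 m); the robot touches nothing.
It also fails if it takes over 144 s, if anything falls off the work surface, if the arm or the gripper's body presses on something with over 40 N, if the wrist force passes 120 N, or if a joint passes its speed limit or range.

### The arm

A 6-joint arm with a two-finger parallel gripper is mounted at the origin on a cart in front of the work surface, level with it; the furniture and walls round the work are solid. World frame = base frame: x ahead of the robot, y to its left, z up, the work surface at z = 0. Lengths are in mm, angles in rad, forces in N, time in s.
With the tool pointing down it reaches from about 300 to 875 mm from the base axis. Payload 6.4 kg.
Tool frame: the origin (TCP) lies midway between the tips of the shut fingers; the grasp point (between the pads) lies 19 mm behind it (pinch_z is the distance from the TCP to the grasp point, in mm); z points along the fingers, y is the line along which they close (so a half turn about z gives the same grasp; the last joint's range is limited). The gripper opens to 88 mm and grips with 3 to 60 N. Pads are 18 mm wide; open, the fingers measure 123 mm over their backs; the gripper's body (75 mm by 187 mm) begins 45 mm behind the grasp point.
Start: joints at [-1.42, 0.181, 1.607, -0, 1.354, -0.206], TCP at [200.851, -538.795, 238.714] pointing down, gripper open.
Joint ranges: [-2.99, 2.99], [-0.89, 2.07], [0.3, 2.58], [-1.14, 4.28], [0, 2.63], [-3.12, 3.12]. Speed limits (rad/s): [2.57, 2.57, 3.01, 3.14, 3.14, 3.14].

### API

Orientations are given as a rotation vector (axis times angle).
In Python, from plant import * gives the robot as it stands.
- The arm moves only by the tool servo_tool, never from a script. Its argument "commands" is text: rows parted by semicolons, each of 6 numbers parted by spaces: the shift along the world's x, y, z each as a share of 0.2 m, from -1 to 1, then the turn, a rotation vector about the world's x, y, z each as a share of 90 degrees, from -1 to 1. In form: x y z wx wy wz; .... A call has 1 to 5 rows; each row is the pose to reach, as a shift and turn from the pose commanded when the call began; what a row does not reach only later rows make up. A row lasts 1/10 s, in which the tool goes at most 50 mm and 8.59 degrees, less where a joint would pass 70% of its speed; a pose out of reach is approached as far as the arm can. A call with a number of a shift or a turn outside -1 to 1 is refused whole. A call with a gripper value outside its range is refused whole. "gripper" is the finger opening in mm, from 0 to 88.1, set as the call begins (left out, the last holds). The fingers move at their own pace and stop on an object; the grip force is fixed at half the most. Time passes only in rows, so rows that repeat a pose let the fingers close. It gives the time, the measured TCP pose, the force, the opening and the grip force at its end, in the units of the state.
- get_obs(): the state, without advancing time (a new reading comes with each control period).
- snapshot(name): name is "side" or "top"; returns a dict with "color" (420x560x3 uint8, red, green, blue), "range_z" (420x560 float32, mm along the optical axis (not along the pixel's ray), 0 where there is no reading), "fx", "fy", "cx", "cy" (pixels), "xyz" and "rotation" of the camera in the world. Camera axes: x right, y down, z forward; pixel columns grow to the right and rows downward; lengths in mm; the calibration is good to about 2 mm. A picture is of the moment at which its call begins.
- hand_in(): hands the job in; it is judged then, once.
The state is a dict: "time": time; "joints": joint angles; "joint_velocities": joint speeds; "effort": joint torques, N m; "ee_pos": TCP position; "ee_rot": TCP orientation; "contact_force": force on the tool from outside, world axes, zero at the start; "ft_torque": the same for the moment, N m; "finger_gap": finger opening in mm; "grip_force": force on a finger pad.
Only numpy, scipy, OpenCV 4.12 (cv2) and the standard library are available. Lean on these libraries where they do the work, as an engineer would, in place of code of your own. Each camera call takes 0.05 s, during which the arm holds its last target. There are 200 camera calls.

## Working session

There is one attempt and no reset: what is moved stays moved. The work goes in short steps, Python scripts to look and compute and a tool call to move; the robot and the scene stay as the last step left them, time stands still between calls to the robot, and variables do not carry over. Pictures are saved under pics/ and viewed, at most 14 in all, crops included, and the job is handed in when it is done.

Besides the shell and the picture viewer there is one more tool, called as a command line: name --argument value ..., lists and objects as JSON in quotes. servo_tool: Moves the arm, as the interface text tells. Its arguments: {"type":"object","properties":{"commands":{"type":"string"},"gripper":{"type":"number"}},"required":["commands"]}

```bash
mkdir -p pics; cat > h.py <<'E'
from plant import *
import numpy as np, cv2
def pts(s):
    z=s["range_z"]; v,u=np.mgrid[:z.shape[0],:z.shape[1]]
    c=np.dstack([(u-s["cx"])/s["fx"]*z,(v-s["cy"])/s["fy"]*z,z])
    w=c@np.array(s["rotation"]).T+np.array(s["xyz"]); w[z==0]=np.nan
    return w
E
python3 - <<'E'
from h import *
for n in("top","side"):
    s=snapshot(n); np.savez(f"{n}0.npz",**s)
    cv2.imwrite(f"pics/{n}0.png",cv2.cvtColor(s["color"],cv2.COLOR_RGB2BGR))
    print(n,s["xyz"],np.round(s["rotation"],3).tolist(),s["fx"],s["cx"],s["cy"])
print(get_obs())
E
```

```text
top [ 386.66377458    8.82004374 1499.3874786 ] [-2.157, 2.197, -0.112] 510.4134102603474 286.83038245490286 219.6607954730362
side [  -73.51729612 -1241.9911477   1028.96060752] [-2.149, 0.455, -0.26] 545.2345106192674 282.66393304110005 199.09120199907403
{'time': 0.1, 'joints': array([-1.42029728e+00,  1.81486755e-01,  1.60786740e+00, -6.06992096e-06,
        1.35383333e+00, -2.06335186e-01]), 'joint_velocities': array([-0.00026515, -0.002097  , -0.00325821, -0.00046122,  0.00050846,
       -0.00019469]), 'effort': array([ 7.66650774e-04, -4.34816694e+01, -3.42697442e+01,  7.04400684e-02,
        3.40423000e-02, -3.07096241e-05]), 'ee_pos': array([ 200.77570838, -538.29937301,  237.90862317]), 'ee_rot': array([-3.09015309e+00, -5.57263922e-01, -6.05935393e-05]), 'contact_force': array([0.44239335, 0.05266284, 1.30185589]), 'ft_torque': array([ 0.0128042 ,  0.00713913, -0.02233923]), 'grip_force': 0.0, 'finger_gap': 88.22142889269733}
```

View pics/top0.png

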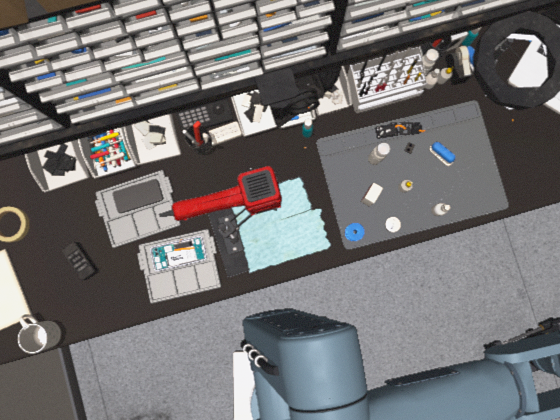

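View pics/side0.png

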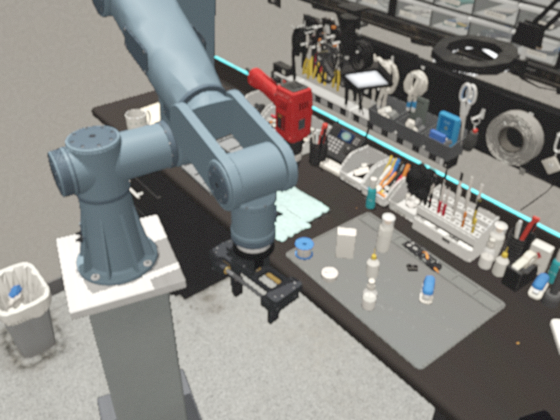

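The top view shows the solder tray (opened phone) near (180,265) and the clean tray at (137,205). The reel is at (354,231), the tin at (393,224), the carton at (373,193), the dropper with the yellow top at (407,185) and the spray bottle at (442,209). The side view agrees: reel (304,249), tin (329,272), carton (346,242), dropper (373,265), spray (370,295).

```bash
cat > h.py <<'E'
from plant import *
import numpy as np, cv2
from scipy.spatial.transform import Rotation as R
def pts(s):
    z=s["range_z"]; v,u=np.mgrid[:z.shape[0],:z.shape[1]]
    c=np.dstack([(u-s["cx"])/s["fx"]*z,(v-s["cy"])/s["fy"]*z,z])
    w=c@R.from_rotvec(s["rotation"]).as_matrix().T+np.array(s["xyz"]); w[z==0]=np.nan
    return w
E
python3 - <<'E'
from h import *
S={n:dict(np.load(f"{n}0.npz")) for n in("top","side")}
seeds={"top":dict(reel=(354,231),tin=(393,224),box=(373,193),drop=(407,185),spray=(442,209)),
"side":dict(reel=(304,249),tin=(329,272),box=(346,242),drop=(373,265),spray=(370,295))}
for n,s in S.items():
    w=pts(s); z=w[...,2]
    m=((z>12)&(z<120)).astype(np.uint8)
    k,l,st,ce=cv2.connectedComponentsWithStats(m,connectivity=4)
    for o,(u,v) in seeds[n].items():
        a=l[v-6:v+7,u-6:u+7]; a=a[a>0]
        if not len(a): print(n,o,"none",np.round(w[v,u])); continue
        i=np.bincount(a).argmax(); p=w[l==i]
        zt=np.percentile(p[:,2],95); t=p[p[:,2]>zt-6]
        r=cv2.minAreaRect(t[:,:2].astype(np.float32)); ra=cv2.minAreaRect(p[:,:2].astype(np.float32))
        print(n,o,len(p),"ztop %.1f"%zt,"top rect",np.round(r[0]),np.round(r[1]),round(r[2],1),"all",np.round(ra[0]),np.round(ra[1]),round(ra[2],1),"med",np.round(np.median(p,0)))
    print(n,"mat z",np.round(np.nanmedian(z[225:235,410:430]) if n=="top" else np.nanmedian(z[330:345,390:410]),1))
# trays: hue-less mid grey above the table
s=S["top"]; w=pts(s)
for nm,(x0,x1,y0,y1) in dict(solder=(130,228,222,308),clean=(88,182,160,252)).items():
    c=s["color"][y0:y1,x0:x1].astype(int)
    z=w[y0:y1,x0:x1,2]
    m=((z>5)&(z<40)).astype(np.uint8)
    k,l,st,ce=cv2.connectedComponentsWithStats(m); i=st[1:,4].argmax()+1
    P=w[y0:y1,x0:x1][l==i]
    r=cv2.minAreaRect(P[:,:2].astype(np.float32))
    print(nm,st[i],r,"z pct",np.round(np.nanpercentile(P[:,2],[5,25,50,75,95]),1))
big=cv2.resize(cv2.cvtColor(s["color"],cv2.COLOR_RGB2BGR)[150:310,80:240],(640,640),interpolation=cv2.INTER_NEAREST)
cv2.imwrite("pics/trays.png",big)
E
```

```text
top reel 251 ztop 49.6 top rect [ 487. -198.] [49. 49.] 88.4 all [ 487. -198.] [49. 49.] 88.4 med [ 488. -199.   44.]
top tin 180 ztop 28.6 top rect [ 508. -310.] [41. 41.] 23.6 all [ 508. -311.] [41. 42.] 43.1 med [ 508. -311.   23.]
top box 279 ztop 94.4 top rect [ 592. -246.] [30. 50.] 58.0 all [ 592. -247.] [32. 52.] 59.9 med [ 588. -243.   89.]
top drop 142 ztop 81.2 top rect [ 617. -347.] [10.  7.] 37.3 all [ 618. -348.] [34. 31.] 31.5 med [ 615. -344.   57.]
top spray 187 ztop 99.6 top rect [ 547. -447.] [17. 12.] 88.8 all [ 548. -443.] [35. 30.] 22.0 med [ 546. -439.   61.]
top mat z 4.1
side reel 272 ztop 46.9 top rect [ 485. -197.] [54. 51.] 35.1 all [ 485. -197.] [54. 51.] 35.1 med [ 482. -206.   42.]
side tin 182 ztop 26.4 top rect [ 505. -313.] [46. 43.] 74.8 all [ 505. -313.] [47. 44.] 62.5 med [ 504. -314.   22.]
side box 514 ztop 91.9 top rect [ 589. -248.] [37. 49.] 59.5 all [ 589. -249.] [43. 51.] 54.2 med [ 585. -257.   65.]
side drop 240 ztop 78.9 top rect [ 614. -352.] [11. 11.] 33.3 all [ 612. -355.] [24. 33.] 52.1 med [ 610. -358.   48.]
side spray 337 ztop 98.1 top rect [ 543. -449.] [16. 14.] 37.1 all [ 541. -451.] [28. 35.] 42.8 med [ 539. -455.   55.]
side mat z 4.4
solder [   7    7   84   74 4066] ((399.81817626953125, 310.8809814453125), (181.3235626220703, 228.16363525390625), 12.266061782836914) z pct [ 6.   9.3 12.7 15.8 19.8]
clean [   7    9   85   79 3751] ((570.39697265625, 433.9737548828125), (179.08970642089844, 227.52476501464844), 17.53827667236328) z pct [ 6.   9.3 13.1 16.7 20.7]
```

View pics/trays.png

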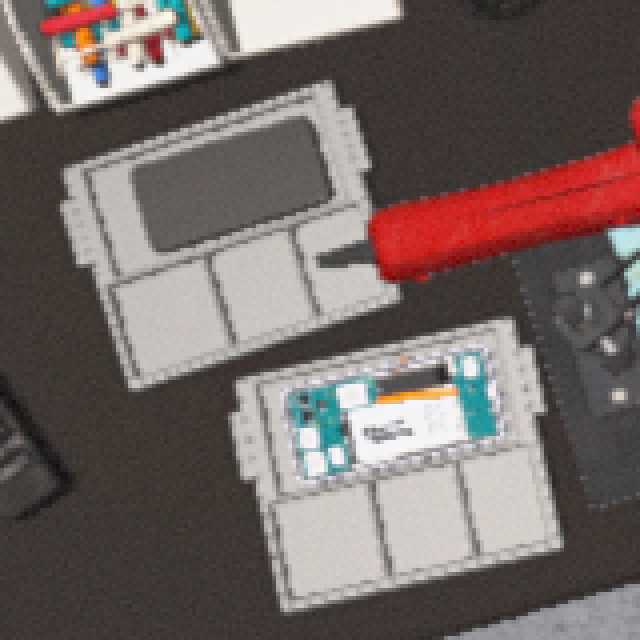

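The crop shows both trays with the big pocket at image left (+y) and the pockets facing the robot. The red gun nozzle, around (80+320/4, 150+260/4), overlaps the clean tray's narrow pocket in projection. I'll fit the tray edges next and get the gun's extents.

```bash
python3 - <<'E'
from h import *
T=dict(np.load("top0.npz")); D=dict(np.load("side0.npz"))
Rm=R.from_rotvec(T["rotation"]).as_matrix()
def cast(uv,z):
    uv=np.asarray(uv,float); d=np.c_[(uv[:,0]-T["cx"])/T["fx"],(uv[:,1]-T["cy"])/T["fy"],np.ones(len(uv))]@Rm.T
    return (T["xyz"]+d*((z-T["xyz"][2])/d[:,2])[:,None])[:,:2]
g=cv2.cvtColor(T["color"],cv2.COLOR_RGB2HSV)
G=cv2.resize(cv2.cvtColor(T["color"],cv2.COLOR_RGB2GRAY),None,fx=4,fy=4,interpolation=cv2.INTER_CUBIC)
co=dict(solder=[(285,612),(560,548),(515,318),(240,378)],clean=[(135,390),(400,298),(330,82),(65,165)])
for n,c in co.items():
    w=cast(np.array(c)/4+[80,150],16); FL,FR,BR,BL=w
    yaw=np.arctan2(*(FR-FL)[::-1])+np.pi/2; cen=w.mean(0)
    _,m=cv2.threshold(G,115,255,0); cs,_=cv2.findContours(m,cv2.RETR_LIST,cv2.CHAIN_APPROX_NONE)
    P=cast(np.vstack(cs)[:,0]/4-.375,16)
    for it in range(4):
        Q=(P-cen)@np.array([[np.cos(yaw),-np.sin(yaw)],[np.sin(yaw),np.cos(yaw)]])
        X,Y=Q.T; tol=[9,6,5,4][it]
        f=Q[(abs(X+83)<tol)&(abs(Y)<90)]; b=Q[(abs(X-83)<tol)&(abs(Y)<90)]
        l=Q[(abs(Y-100)<tol)&(X<-20)&(X>-78)]; r=Q[(abs(Y+100)<tol)&(X<-20)&(X>-78)]
        pf=np.polyfit(f[:,1],f[:,0],1)
        xf=np.median(f[:,0]);xb=np.median(b[:,0]) if len(b) else 83;yl=np.median(l[:,1]);yr=np.median(r[:,1]) if len(r) else -100
        yaw-=np.arctan(pf[0]); d=np.array([xf+83,(yl+yr)/2 if n=="solder" else yl-100]) 
        cen=cen+np.array([[np.cos(yaw),-np.sin(yaw)],[np.sin(yaw),np.cos(yaw)]])@d
    print(n,cen.round(1),"yaw",round(yaw,4),"edges",xf.round(1),xb.round(1),yl.round(1),yr.round(1),[len(a) for a in(f,b,l,r)])
    M=np.array([[np.cos(yaw),-np.sin(yaw)],[np.sin(yaw),np.cos(yaw)]])
    for k,p in dict(big=(-43,61),mid=(-43,-8),nar=(-43,-68)).items(): print(k,(cen+M@p).round(1),end=" ")
    # heights by both cameras
    for s,nm in((T,"top"),(D,"side")):
        w=pts(s).reshape(-1,3); q=(w[:,:2]-cen)@M
        print(nm,[(round(float(np.median(w[k,2])),1),int(k.sum())) for p in((-43,61),(-43,-8),(-43,-68)) for k in [(abs(q-p).max(1)<20)&(w[:,2]<60)] if k.sum()],end=" ")
        for s2 in (1,-1): pass
    print()
for s,nm in((T,"top"),(D,"side")):
    w=pts(s); h=cv2.cvtColor(s["color"],cv2.COLOR_RGB2HSV)
    k=(w[...,2]>110)&(w[...,2]<420)&(w[...,0]<760)&(w[...,0]>300)&(w[...,1]>-120)&(w[...,1]<450)
    p=w[k]; print(nm,len(p),np.percentile(p,[1,99],axis=0).round())
    t=p[p[:,1]>np.percentile(p[:,1],97)]; print("nozzle",t.min(0).round(),t.max(0).round())
    for y in range(0,420,40):
        q=p[(p[:,1]>y)&(p[:,1]<y+40)]
        if len(q)>5: print(y,np.percentile(q[:,0],[2,98]).round(),np.percentile(q[:,2],[2,98]).round())
E
```

```text
Traceback (most recent call last):
AttributeError: 'int' object has no attribute 'round'
```

```bash
cat > m.py <<'E'
from h import *
T=dict(np.load("top0.npz")); D=dict(np.load("side0.npz"))
Rm=R.from_rotvec(T["rotation"]).as_matrix()
def cast(uv,z):
    uv=np.asarray(uv,float); d=np.c_[(uv[:,0]-T["cx"])/T["fx"],(uv[:,1]-T["cy"])/T["fy"],np.ones(len(uv))]@Rm.T
    return (T["xyz"]+d*((z-T["xyz"][2])/d[:,2])[:,None])[:,:2]
G=cv2.resize(cv2.cvtColor(T["color"],cv2.COLOR_RGB2GRAY),None,fx=4,fy=4,interpolation=cv2.INTER_CUBIC)
co=dict(solder=[(285,612),(560,548),(515,318),(240,378)],clean=[(135,390),(400,298),(330,82),(65,165)])
for n,c in co.items():
    w=cast(np.array(c)/4+[80,150],16); FL,FR,BR,BL=w
    yaw=np.arctan2(*(FR-FL)[::-1])+np.pi/2; cen=w.mean(0); print(n,"corners",cen.round(),yaw.round(3))
    _,m=cv2.threshold(G,115,255,0); cs,_=cv2.findContours(m,cv2.RETR_LIST,cv2.CHAIN_APPROX_NONE)
    P=cast(np.vstack(cs)[:,0]/4-.375,16)
    for it in range(5):
        Q=(P-cen)@np.array([[np.cos(yaw),-np.sin(yaw)],[np.sin(yaw),np.cos(yaw)]])
        X,Y=Q.T; tol=[12,9,6,5,5][it]
        E=[Q[(abs(X+83)<tol)&(abs(Y)<90)],Q[(abs(X-83)<tol)&(abs(Y)<90)],Q[(abs(Y-100)<tol)&(X<-20)&(X>-78)],Q[(abs(Y+100)<tol)&(X<-40)&(X>-78)]]
        e=[float(np.median(a[:,i])) if len(a) else np.nan for a,i in zip(E,(0,0,1,1))]
        d=np.array([np.nanmean([e[0]+83,e[1]-83]),np.nanmean([e[2]-100,e[3]+100])])
        cen=cen+np.array([[np.cos(yaw),-np.sin(yaw)],[np.sin(yaw),np.cos(yaw)]])@d
        f=E[0]; yaw-=np.arctan(np.polyfit(f[:,1],f[:,0],1)[0])
    print(n,cen.round(1),"yaw",round(yaw,4),"edges",np.round(e,1),[len(a) for a in E])
    M=np.array([[np.cos(yaw),-np.sin(yaw)],[np.sin(yaw),np.cos(yaw)]])
    for k,p in dict(big=(-43,61),mid=(-43,-8),nar=(-43,-68)).items(): print(k,(cen+M@p).round(1),end=" ")
    for s,nm in((T,"top"),(D,"side")):
        w=pts(s).reshape(-1,3); q=(w[:,:2]-cen)@M
        print(nm,"floors",[round(float(np.median(w[k,2])),1) for p in((-43,61),(-43,-8),(-43,-68)) for k in [(abs(q-p).max(1)<20)&(w[:,2]<60)] if k.sum()],end=" ")
    print()
for s,nm in((T,"top"),(D,"side")):
    w=pts(s)
    k=(w[...,2]>110)&(w[...,2]<420)&(w[...,0]<760)&(w[...,0]>300)&(w[...,1]>-120)&(w[...,1]<450)
    p=w[k]; print(nm,len(p))
    for y in range(-40,420,40):
        q=p[(p[:,1]>y)&(p[:,1]<y+40)]
        if len(q)>5: print(y,np.percentile(q[:,0],[2,98]).round(),np.percentile(q[:,2],[2,98]).round(),q[:,1].max().round())
E
python3 m.py
```

```text
solder corners [399. 306.] 0.209
solder [399.6 308.3] yaw 0.2091 edges [ -86.1   86.1  103.  -103. ] [246, 243, 117, 51]
big [344.9 359.1] mid [359.2 291.6] nar [371.7 232.9] top floors [7.7, 7.7, 8.1] side floors [-877.3, -880.1, -881.2] 
clean corners [568. 428.] 0.32
clean [566.9 434.9] yaw 0.3122 edges [-85.8  85.8  98.3 -98.2] [237, 336, 76, 29]
big [507.3 479.7] mid [528.5 414.1] nar [546.9 357. ] top floors [7.5, 7.7, 8.2] side floors [4.5, -879.2, -881.2] 
top 3407
0 [528. 605.] [184. 404.] 40.0
40 [519. 604.] [294. 406.] 80.0
80 [509. 595.] [175. 404.] 120.0
120 [460. 563.] [170. 377.] 160.0
160 [480. 553.] [192. 388.] 200.0
200 [500. 744.] [131. 397.] 240.0
240 [498. 735.] [134. 396.] 279.0
side 3062
-40 [728. 759.] [398. 420.] -0.0
0 [526. 749.] [181. 408.] 40.0
40 [516. 593.] [216. 403.] 80.0
80 [516. 585.] [260. 403.] 119.0
120 [518. 544.] [322. 379.] 160.0
160 [507. 739.] [126. 389.] 200.0
200 [496. 750.] [115. 396.] 240.0
240 [497. 738.] [115. 386.] 279.0
```

The clean tray's y fit is doubtful: its edges span 196 mm against 206 mm for the solder tray. I'll check it against the dark divider lines.

```bash
python3 - <<'E'
import io,contextlib
with contextlib.redirect_stdout(io.StringIO()): exec(open("m.py").read())
def proj(p):
    c=(p-T["xyz"])@Rm; return c[:,0]/c[:,2]*T["fx"]+T["cx"],c[:,1]/c[:,2]*T["fy"]+T["cy"]
g=cv2.cvtColor(T["color"],cv2.COLOR_RGB2GRAY).astype(np.float32)
def prof(cen,yaw,ax,rng,other):
    M=np.array([[np.cos(yaw),-np.sin(yaw)],[np.sin(yaw),np.cos(yaw)]]); out=[]
    for a in rng:
        q=np.array([(a,o) if ax==0 else (o,a) for o in other],float)
        w=np.c_[q@M.T+cen,np.full(len(q),14.)]; u,v=proj(w)
        out.append(cv2.remap(g,u.astype(np.float32)[:,None],v.astype(np.float32)[:,None],1).mean())
    return np.round(out).astype(int)
for n,cen,yaw in(("s",np.array([399.6,308.3]),.2091),("c",np.array([566.9,434.9]),.3122)):
    ry=range(-116,118,2); p=prof(cen,yaw,1,ry,range(-70,-18,4)); print(n,"y:",[(y,v) for y,v in zip(ry,p) if abs(y)>86 or 14<y<34 or -52<y<-28])
    rx=range(-92,92,2); p=prof(cen,yaw,0,rx,range(35,90,4)); print("x:",[(y,v) for y,v in zip(rx,p) if abs(y)>70 or -12<y<6])
E
```

```text
s y: [(-116, np.int64(56)), (-114, np.int64(57)), (-112, np.int64(56)), (-110, np.int64(54)), (-108, np.int64(50)), (-106, np.int64(57)), (-104, np.int64(93)), (-102, np.int64(143)), (-100, np.int64(184)), (-98, np.int64(197)), (-96, np.int64(195)), (-94, np.int64(191)), (-92, np.int64(198)), (-90, np.int64(206)), (-88, np.int64(208)), (-50, np.int64(208)), (-48, np.int64(206)), (-46, np.int64(193)), (-44, np.int64(165)), (-42, np.int64(137)), (-40, np.int64(146)), (-38, np.int64(175)), (-36, np.int64(196)), (-34, np.int64(206)), (-32, np.int64(207)), (-30, np.int64(207)), (16, np.int64(203)), (18, np.int64(189)), (20, np.int64(157)), (22, np.int64(128)), (24, np.int64(141)), (26, np.int64(173)), (28, np.int64(194)), (30, np.int64(204)), (32, np.int64(206)), (88, np.int64(203)), (90, np.int64(199)), (92, np.int64(183)), (94, np.int64(150)), (96, np.int64(128)), (98, np.int64(148)), (100, np.int64(172)), (102, np.int64(163)), (104, np.int64(119)), (106, np.int64(73)), (108, np.int64(58)), (110, np.int64(56)), (112, np.int64(56)), (114, np.int64(56)), (116, np.int64(57))]
x: [(-92, np.
[... 1602 characters left out ...]
(110, np.int64(57)), (112, np.int64(58)), (114, np.int64(57)), (116, np.int64(57))]
x: [(-92, np.int64(54)), (-90, np.int64(55)), (-88, np.int64(72)), (-86, np.int64(111)), (-84, np.int64(160)), (-82, np.int64(182)), (-80, np.int64(180)), (-78, np.int64(176)), (-76, np.int64(184)), (-74, np.int64(192)), (-72, np.int64(194)), (-10, np.int64(161)), (-8, np.int64(131)), (-6, np.int64(140)), (-4, np.int64(165)), (-2, np.int64(175)), (0, np.int64(177)), (2, np.int64(168)), (4, np.int64(155)), (72, np.int64(168)), (74, np.int64(174)), (76, np.int64(165)), (78, np.int64(140)), (80, np.int64(135)), (82, np.int64(161)), (84, np.int64(172)), (86, np.int64(141)), (88, np.int64(89)), (90, np.int64(61))]
```

Clean tray's dividers read 5 mm lower, so its centre is about (568, 430). I'm moving now, toward the tin.

servo_tool --commands "0.2 0.15 0 0 0 -0.09; 0.4 0.3 0 0 0 -0.09; 0.6 0.45 0 0 0 -0.09; 0.8 0.6 0 0 0 -0.09; 1 0.75 0 0 0 -0.09" --gripper 70

```text
time: 0.6
ee_pos: [401.6, -387.5, 238.4]
ee_rot: [-3.123, -0.337, 0.0]
contact_force: [0.6, -0.4, -0.4]
finger_gap: 69.7
grip_force: 0.0
```

servo_tool --commands "0.2 0.15 -0.1 0 0 0; 0.4 0.3 -0.3 0 0 0; 0.53 0.385 -0.55 0 0 0; 0.53 0.385 -0.65 0 0 0; 0.53 0.385 -0.65 0 0 0"

```text
time: 1.1
ee_pos: [504.1, -307.1, 101.9]
ee_rot: [-3.113, -0.341, 0.013]
contact_force: [-1.2, 1.1, -0.4]
finger_gap: 70.3
grip_force: 0.0
```

```bash
python3 - <<'E'
from h import *
print(get_obs()["time"],get_obs()["ee_pos"].round(1),get_obs()["joints"].round(3))
for n in("top","side"):
    s=dict(np.load(n+"0.npz")); w=pts(s); h=cv2.cvtColor(s["color"],cv2.COLOR_RGB2HSV)
    m=((h[...,0]<8)|(h[...,0]>172))&(h[...,1]>150)&(h[...,2]>70)&(w[...,2]>120)&(w[...,2]<430)&(w[...,0]<680)
    k,l,st,c=cv2.connectedComponentsWithStats(m.astype(np.uint8)); p=w[l==st[1:,4].argmax()+1]
    print(n,len(p),np.percentile(p,[1,99],axis=0).round().tolist())
    for y in range(-40,320,40):
        q=p[(p[:,1]>=y)&(p[:,1]<y+40)]
        if len(q)>5: print(y,np.percentile(q[:,0],[3,97]).round(),np.percentile(q[:,2],[3,97]).round())
    z=w[...,2];k=(w[...,1]>200)&(w[...,1]<330)&(w[...,0]>440)&(w[...,0]<620)&(z>100)&(z<420); print("left",np.percentile(w[k],[1,99],axis=0).round().tolist() if k.sum() else 0)
E
```

```text
1.1 [ 504.1 -307.1  101.9] [-0.748  0.376  1.66   0.     1.117  0.604]
top 1986 [[501.0, 15.0, 302.0], [605.0, 243.0, 401.0]]
0 [529. 605.] [289. 400.]
40 [519. 606.] [312. 400.]
80 [520. 593.] [352. 400.]
120 [523. 563.] [349. 377.]
160 [512. 551.] [357. 387.]
200 [500. 540.] [363. 397.]
240 [501. 533.] [375. 396.]
left [[499.0, 201.0, 355.0], [544.0, 277.0, 398.0]]
side 2031 [[499.0, 8.0, 249.0], [604.0, 233.0, 397.0]]
0 [526. 603.] [253. 396.]
40 [516. 533.] [261. 397.]
80 [517. 530.] [337. 397.]
120 [519. 542.] [339. 378.]
160 [507. 543.] [351. 388.]
200 [496. 529.] [348. 395.]
left [[495.0, 201.0, 344.0], [536.0, 279.0, 397.0]]
```

The gun's nozzle sits at z about 340–400 mm, x 496–540, and reaches y = 280. Descending on the tin.

servo_tool --commands "0 0 -0.2 0 0 0; 0 0 -0.38 0 0 0; 0 0 -0.47 0 0 0; 0 0 -0.47 0 0 0; 0 0 -0.47 0 0 0"

```text
time: 1.6
ee_pos: [506.8, -313.5, 16.4]
ee_rot: [3.122, 0.336, 0.002]
contact_force: [0.7, 0.8, 0.6]
finger_gap: 69.7
grip_force: 0.0
```

servo_tool --commands "0 0 0 0 0 0; 0 0 0 0 0 0; 0 0 0 0 0 0; 0 0 0 0 0 0; 0 0 0 0 0 0" --gripper 30

```text
time: 2.1
ee_pos: [506.9, -312.4, 15.7]
ee_rot: [3.123, 0.338, 0.001]
contact_force: [-1.6, 1.2, 6.0]
finger_gap: 41.7
grip_force: 30.0
```

servo_tool --commands "0 0 0 0 0 0; 0 0 0.1 0 0 0; 0 0 0.3 0 0 0; 0 0 0.5 0 0 0; 0 0 0.7 0 0 0"

```text
time: 2.6
ee_pos: [506.1, -311.7, 155.8]
ee_rot: [-3.123, -0.338, 0.001]
contact_force: [0.5, -0.4, -0.6]
finger_gap: 41.9
grip_force: 30.0
```

servo_tool --commands "-0.14 0.19 0.05 0 0 0; -0.27 0.38 0.1 0 0 0; -0.41 0.58 0.15 0 0 0; -0.55 0.77 0.2 0 0 0; -0.68 0.96 0.23 0 0 0"

```text
time: 3.1
ee_pos: [369.2, -118.7, 201.0]
ee_rot: [3.123, 0.337, 0.001]
contact_force: [0.6, 0.9, 0.4]
finger_gap: 41.8
grip_force: 30.0
```

servo_tool --commands "-0.05 0.24 0 0 0 0; -0.09 0.48 0 0 0 0; -0.13 0.72 0 0 0 0; -0.17 0.96 0 0 0 0; -0.2 1 0 0 0 0"

```text
time: 3.6
ee_pos: [328.9, 84.0, 200.7]
ee_rot: [-3.121, -0.348, -0.001]
contact_force: [-0.2, 0.3, -0.6]
finger_gap: 41.4
grip_force: 30.0
```

servo_tool --commands "-0.05 0.24 0 0 0 0; -0.09 0.48 0 0 0 0; -0.13 0.72 0 0 0 0; -0.17 0.96 0 0 0 0; -0.2 1 0 0 0 0"

```text
time: 4.1
ee_pos: [289.6, 283.1, 200.8]
ee_rot: [-3.122, -0.345, -0.0]
contact_force: [-0.1, -0.5, -0.5]
finger_gap: 41.6
grip_force: 30.0
```

servo_tool --commands "0.2 0.03 -0.1 0 0 0; 0.335 0.05 -0.3 0 0 0; 0.335 0.05 -0.5 0 0 0; 0.335 0.05 -0.7 0 0 0; 0.335 0.05 -0.75 0 0 0"

```text
time: 4.6
ee_pos: [354.7, 287.2, 46.7]
ee_rot: [3.121, 0.336, -0.013]
contact_force: [-1.0, -0.1, -1.3]
finger_gap: 41.6
grip_force: 30.0
```

```bash
python3 - <<'E'
from h import *
print(get_obs()["ee_pos"].round(1))
s=snapshot("top"); cv2.imwrite("pics/p1.png",cv2.resize(cv2.cvtColor(s["color"],cv2.COLOR_RGB2BGR)[150:330,80:260],(540,540)))
E
```

```text
[354.7 287.2  46.7]
```

View pics/p1.png

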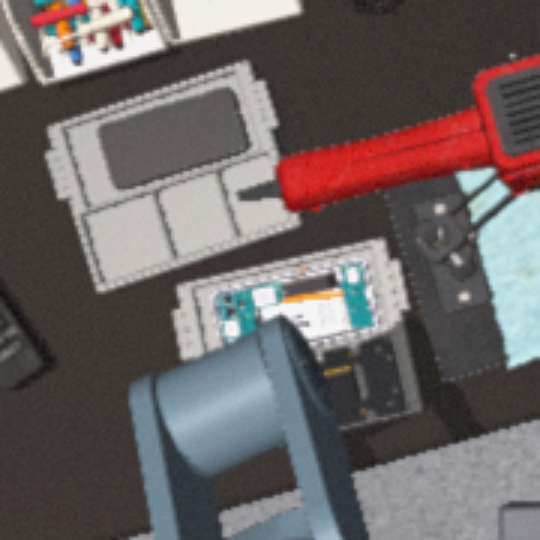

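The arm hides the pocket, but the motion is consistent with the commands. I'll lower, release and retreat.

servo_tool --commands "0 0 -0.05 0 0 0; 0 0 -0.1 0 0 0; 0 0 -0.15 0 0 0; 0 0 -0.155 0 0 0; 0 0 -0.155 0 0 0"

```text
time: 5.15
ee_pos: [357.5, 290.0, 19.8]
ee_rot: [-3.123, -0.338, -0.0]
contact_force: [0.9, -1.1, -0.6]
finger_gap: 41.7
grip_force: 30.0
```

servo_tool --commands "0 0 0 0 0 0; 0 0 0 0 0 0; 0 0 0 0 0 0; 0 0 0.1 0 0 0; 0 0 0.3 0 0 0" --gripper 64

```text
time: 5.65
ee_pos: [355.1, 288.8, 78.1]
ee_rot: [3.121, 0.337, -0.01]
contact_force: [1.2, 0.2, -0.5]
finger_gap: 64.0
grip_force: 0.0
```

servo_tool --commands "0 0 0.2 0 0 0; -0.1 0 0.4 0 0 0; -0.2 0 0.6 0 0 0; -0.3 -0.03 0.6 0 0 0; -0.335 -0.05 0.6 0 0 0"

```text
time: 6.15
ee_pos: [289.7, 280.1, 200.9]
ee_rot: [-3.122, -0.339, -0.004]
contact_force: [0.2, 0.2, 0.1]
finger_gap: 63.9
grip_force: 0.0
```

```bash
cat > look.py <<'E'
from h import *
import sys
# tray poses (mean of calibration of both views)
TR=dict(s=((398,307),.2091),c=((567,428.5),.3122))
s=snapshot("top"); w=pts(s); z=w[...,2]
cv2.imwrite(f"pics/{sys.argv[1]}.png",cv2.resize(cv2.cvtColor(s["color"],cv2.COLOR_RGB2BGR)[150:330,80:260],(540,540)))
for n,(c,a) in TR.items():
    q=(w[...,:2]-[1.5,1.5]-c)@np.array([[np.cos(a),-np.sin(a)],[np.sin(a),np.cos(a)]])
    for k,p in dict(big=(-43,61),mid=(-43,-8),nar=(-43,-68)).items():
        m=(abs(q[...,0]-p[0])<36)&(abs(q[...,1]-p[1])<36)&(z>21)&(z<115)
        if m.sum()>15:
            t=np.percentile(z[m],95); mm=m&(z>t-12); r=cv2.minAreaRect(q[mm].astype(np.float32)); print(n,k,m.sum(),"ztop",t.round(1),np.round(r[0],1),np.round(r[1]),round(r[2]))
o=get_obs(); print(o["time"],o["ee_pos"].round(1),o["joints"].round(2))
E
python3 look.py p2
```

```text
s mid 187 ztop 30.9 [-44.8 -14.7] [72. 51.] 4
6.2 [288.8 279.4 199.7] [ 0.47 -0.19  2.06 -0.    1.27  1.83]
```

View pics/p2.png

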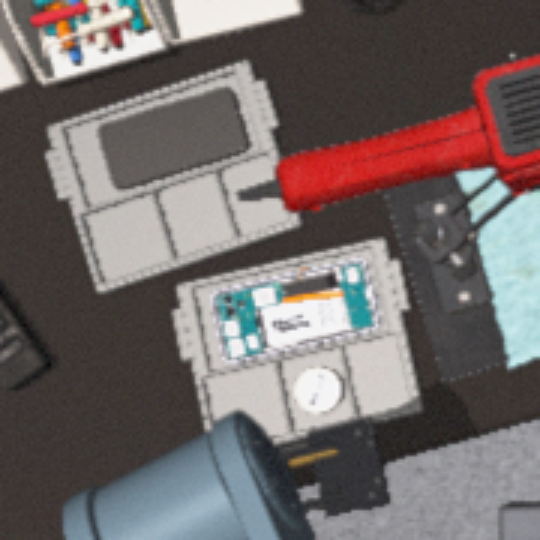

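The tin stands in the middle pocket, at about (318,390) in the crop and central. Reel next, turning +90° on the way.

servo_tool --commands "0.04 -0.2 0 0 0 0.09; 0.08 -0.4 0 0 0 0.18; 0.12 -0.6 0 0 0 0.27; 0.16 -0.8 0 0 0 0.36; 0.2 -1 0 0 0 0.46" --gripper 78

```text
time: 6.7
ee_pos: [327.4, 98.8, 198.9]
ee_rot: [-2.896, -1.217, 0.002]
contact_force: [0.9, -0.4, 0.2]
finger_gap: 78.4
grip_force: 0.0
```

servo_tool --commands "0.04 -0.2 0 0 0 0.09; 0.08 -0.4 0 0 0 0.18; 0.12 -0.6 0 0 0 0.27; 0.16 -0.8 0 0 0 0.36; 0.2 -1 0 0 0 0.46"

```text
time: 7.2
ee_pos: [365.4, -89.6, 198.9]
ee_rot: [-2.407, -2.016, 0.001]
contact_force: [0.7, -0.0, 0.8]
finger_gap: 78.3
grip_force: 0.0
```

servo_tool --commands "0.2 -0.13 0 0 0 0.08; 0.4 -0.26 -0.1 0 0 0.08; 0.576 -0.39 -0.25 0 0 0.08; 0.576 -0.39 -0.48 0 0 0.08; 0.576 -0.39 -0.7 0 0 0.08"

```text
time: 7.7
ee_pos: [481.3, -167.1, 56.7]
ee_rot: [-2.283, -2.157, 0.001]
contact_force: [-1.2, 0.0, 0.1]
finger_gap: 77.9
grip_force: 0.0
```

servo_tool --commands "0 0 0 0 0 0; 0 0 -0.1 0 0 0; 0 0 -0.19 0 0 0; 0 0 -0.19 0 0 0; 0 0 -0.19 0 0 0"

```text
time: 8.2
ee_pos: [481.4, -166.2, 23.2]
ee_rot: [2.281, 2.159, 0.0]
contact_force: [0.2, -0.2, -0.9]
finger_gap: 77.9
grip_force: 0.0
```

servo_tool --commands "0 0 0 0 0 0; 0 0 0 0 0 0; 0 0 0 0 0 0; 0 0 0 0 0 0; 0 0 0 0 0 0" --gripper 40

```text
time: 8.7
ee_pos: [481.0, -165.7, 22.1]
ee_rot: [2.282, 2.159, 0.0]
contact_force: [0.6, 0.6, 0.7]
finger_gap: 40.9
grip_force: 0.5
```

Joint speed limits left the move 31 mm short in y, so the fingers closed beside the reel. I'll open, shift and close again, checking the pose before closing from now on.

servo_tool --commands "0 0 0 0 0 0; 0 0 0 0 0 0; 0 0 0 0 0 0; 0.02 -0.08 0 0 0 0; 0.024 -0.16 0 0 0 0" --gripper 80

```text
time: 9.2
ee_pos: [486.3, -199.0, 22.0]
ee_rot: [2.28, 2.16, 0.0]
contact_force: [0.5, 0.3, -0.3]
finger_gap: 78.6
grip_force: 0.0
```

servo_tool --commands "0 0 0 0 0 0; 0 0 0 0 0 0; 0 0 0 0 0 0; 0 0 0 0 0 0; 0 0 0 0 0 0" --gripper 40

```text
time: 9.7
ee_pos: [485.5, -197.3, 21.7]
ee_rot: [-2.281, -2.159, 0.0]
contact_force: [-1.1, -0.4, 0.0]
finger_gap: 51.1
grip_force: 30.0
```

servo_tool --commands "0 0 0.1 0 0 0; 0 0 0.25 0 0 0; 0 0 0.45 0 0 0; 0 0 0.66 0 0 0; 0 0 0.66 0 0 0"

```text
time: 10.2
ee_pos: [488.9, -199.5, 159.8]
ee_rot: [2.274, 2.153, 0.003]
contact_force: [1.3, -0.5, -1.0]
finger_gap: 50.7
grip_force: 30.0
```

servo_tool --commands "-0.15 0.1 0.06 0 0 0; -0.3 0.2 0.12 0 0 0; -0.45 0.3 0.18 0 0 0; -0.58 0.39 0.23 0 0 0; -0.58 0.39 0.23 0 0 0"

```text
time: 10.7
ee_pos: [367.3, -117.5, 199.5]
ee_rot: [-2.28, -2.16, 0.0]
contact_force: [0.3, -0.3, -2.6]
finger_gap: 50.8
grip_force: 30.0
```

servo_tool --commands "-0.04 0.2 0 0 0 0.03; -0.08 0.4 0 0 0 0.06; -0.12 0.6 0 0 0 0.09; -0.16 0.8 0 0 0 0.12; -0.2 1 0 0 0 0.167"

```text
time: 11.2
ee_pos: [329.1, 81.7, 199.1]
ee_rot: [-1.978, -2.441, 0.0]
contact_force: [1.6, -0.2, -1.3]
finger_gap: 51.2
grip_force: 30.0
```

servo_tool --commands "-0.04 0.2 0 0 0 0; -0.08 0.4 0 0 0 0; -0.12 0.6 0 0 0 0; -0.16 0.8 0 0 0 0; -0.2 1 0 0 0 0"

```text
time: 11.7
ee_pos: [288.9, 282.1, 198.9]
ee_rot: [-1.979, -2.44, 0.001]
contact_force: [0.2, -0.1, -1.2]
finger_gap: 50.7
grip_force: 30.0
```

servo_tool --commands "0.14 0.19 0 0 0 0; 0.27 0.385 -0.05 0 0 0; 0.27 0.385 -0.25 0 0 0; 0.27 0.385 -0.45 0 0 0; 0.27 0.385 -0.65 0 0 0"

```text
time: 12.2
ee_pos: [343.3, 357.5, 67.0]
ee_rot: [-1.979, -2.44, 0.002]
contact_force: [0.5, 0.1, -2.9]
finger_gap: 50.7
grip_force: 30.0
```

servo_tool --commands "0 0 0 0 0 0; 0 0 -0.07 0 0 0; 0 0 -0.14 0 0 0; 0 0 -0.18 0 0 0; 0 0 -0.18 0 0 0"

```text
time: 12.7
ee_pos: [343.3, 357.0, 33.4]
ee_rot: [-1.98, -2.439, 0.002]
contact_force: [-0.9, -0.3, -2.1]
finger_gap: 50.8
grip_force: 30.0
```

servo_tool --commands "0 0 -0.02 0 0 0; 0 0 -0.035 0 0 0; 0 0 -0.035 0 0 0; 0 0 -0.035 0 0 0"

```text
time: 13.1
ee_pos: [343.8, 357.4, 27.1]
ee_rot: [1.98, 2.439, 0.001]
contact_force: [-0.6, 0.5, -1.4]
finger_gap: 50.8
grip_force: 30.0
```

servo_tool --commands "0 0 0 0 0 0; 0 0 0 0 0 0; 0 0 0 0 0 0; 0 0 0.1 0 0 0; 0 0 0.3 0 0 0" --gripper 64

```text
time: 13.6
ee_pos: [341.5, 355.8, 84.9]
ee_rot: [-1.979, -2.437, 0.01]
contact_force: [0.4, 0.6, 0.1]
finger_gap: 63.9
grip_force: 0.0
```

servo_tool --commands "0 0 0.2 0 0 0; 0 0 0.4 0 0 0; -0.1 -0.2 0.57 0 0 0; -0.2 -0.3 0.57 0 0 0; -0.27 -0.385 0.57 0 0 0"

```text
time: 14.1
ee_pos: [289.2, 279.6, 202.3]
ee_rot: [1.979, 2.438, 0.004]
contact_force: [-0.6, 0.7, -0.9]
finger_gap: 64.1
grip_force: 0.0
```

servo_tool --commands "0.04 -0.2 0 0 0 0; 0.08 -0.4 0 0 0 0; 0.12 -0.6 0 0 0 0; 0.16 -0.8 0 0 0 0; 0.2 -1 0 0 0 0"

```text
time: 14.6
ee_pos: [329.8, 78.8, 201.3]
ee_rot: [1.978, 2.439, 0.001]
contact_force: [1.0, 0.1, -0.3]
finger_gap: 63.7
grip_force: 0.0
```

servo_tool --commands "0.04 -0.2 0 0 0 0; 0.08 -0.4 0 0 0 0; 0.12 -0.6 0 0 0 0; 0.16 -0.8 0 0 0 0; 0.2 -1 0 0 0 0"

```text
time: 15.1
ee_pos: [369.7, -121.7, 201.2]
ee_rot: [1.98, 2.438, 0.0]
contact_force: [-0.1, 0.5, 0.2]
finger_gap: 63.9
grip_force: 0.0
```

servo_tool --commands "0.09 -0.17 0 0 0 0; 0.18 -0.34 0 0 0 0; 0.27 -0.51 0 0 0 0; 0.36 -0.68 0 0 0 0; 0.45 -0.85 0 0 0 0"

```text
time: 15.6
ee_pos: [460.2, -291.3, 200.8]
ee_rot: [1.98, 2.439, 0.0]
contact_force: [1.0, -0.5, -0.8]
finger_gap: 64.2
grip_force: 0.0
```

servo_tool --commands "0.1 -0.2 0 0 0 0; 0.2 -0.4 0 0 0 0; 0.3 -0.6 0 0 0 0; 0.43 -0.785 0 0 0 0; 0.43 -0.785 -0.2 0 0 0"

```text
time: 16.1
ee_pos: [550.6, -455.2, 167.8]
ee_rot: [1.972, 2.424, -0.005]
contact_force: [0.1, -0.3, 0.4]
finger_gap: 63.9
grip_force: 0.0
```

```bash
python3 look.py p3; python3 - <<'E'
from h import *
s=snapshot("side"); cv2.imwrite("pics/s3.png",cv2.cvtColor(s["color"],cv2.COLOR_RGB2BGR)[150:400,200:500])
E
```

```text
s big 269 ztop 51.9 [-44.5  57.4] [53. 48.] 77
s mid 193 ztop 32.5 [-39.7  -7.6] [72. 49.] 82
16.15 [ 545.3 -448.3  155. ] [-0.86  0.54  1.31 -0.    1.3  -1.06]
```

View pics/p3.png

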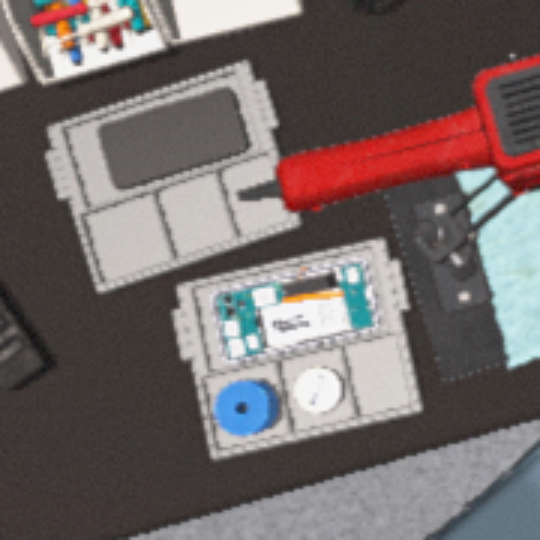

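View pics/s3.png

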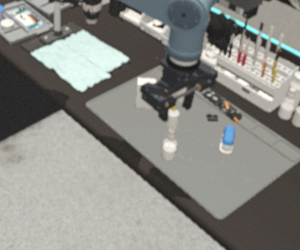

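The reel stands in the big pocket (247,407 in the crop) and the tin in the middle pocket (318,390). The side crop shows the gripper above the spray bottle at (170,148). Descending on the spray bottle.

servo_tool --commands "0 0 -0.15 0 0 0; 0 0 -0.3 0 0 0; 0 0 -0.45 0 0 0; 0 0 -0.6 0 0 0; 0 0 -0.6 0 0 0"

```text
time: 16.7
ee_pos: [542.9, -443.0, 36.7]
ee_rot: [-1.973, -2.432, -0.003]
contact_force: [0.2, 1.0, -0.2]
finger_gap: 63.9
grip_force: 0.0
```

servo_tool --commands "0 0 0 0 0 0; 0 0 0 0 0 0; 0 0 0 0 0 0; 0 0 0 0 0 0; 0 0 0 0 0 0" --gripper 24

```text
time: 17.2
ee_pos: [546.6, -447.6, 42.8]
ee_rot: [1.978, 2.437, -0.001]
contact_force: [1.0, 0.8, 5.5]
finger_gap: 33.5
grip_force: 29.9
```

servo_tool --commands "0 0 0.1 0 0 0; 0 0 0.3 0 0 0; 0 0 0.5 0 0 0; 0 0 0.7 0 0 0; 0 0 0.79 0 0 0"

```text
time: 17.7
ee_pos: [546.8, -448.0, 204.0]
ee_rot: [1.976, 2.434, -0.002]
contact_force: [0.6, -0.2, -0.6]
finger_gap: 33.5
grip_force: 29.8
```

servo_tool --commands "-0.09 0.17 0 0 0 0; -0.18 0.34 0 0 0 0; -0.27 0.51 0 0 0 0; -0.36 0.68 0 0 0 0; -0.45 0.85 0 0 0 0"

```text
time: 18.2
ee_pos: [454.6, -275.3, 198.7]
ee_rot: [-1.98, -2.439, 0.0]
contact_force: [1.0, 0.7, -0.6]
finger_gap: 33.6
grip_force: 29.8
```

servo_tool --commands "-0.1 0.2 0 0 0 0; -0.2 0.4 0 0 0 0; -0.3 0.6 0 0 0 0; -0.43 0.785 0 0 0 0; -0.43 0.785 0 0 0 0"

```text
time: 18.7
ee_pos: [366.5, -115.6, 197.9]
ee_rot: [-1.974, -2.44, -0.0]
contact_force: [-0.8, -0.1, -1.8]
finger_gap: 33.7
grip_force: 29.8
```

servo_tool --commands "-0.04 0.2 0 0 0 0; -0.08 0.4 0 0 0 0; -0.12 0.6 0 0 0 0; -0.16 0.8 0 0 0 0; -0.2 1 0 0 0 0"

```text
time: 19.2
ee_pos: [329.7, 81.3, 199.3]
ee_rot: [1.98, 2.437, 0.001]
contact_force: [1.3, -0.0, -0.2]
finger_gap: 34.0
grip_force: 29.8
```

servo_tool --commands "-0.04 0.2 0 0 0 0; -0.08 0.4 0 0 0 0; -0.12 0.6 0 0 0 0; -0.15 0.75 0 0 0 0; -0.15 0.75 0 0 0 0"

```text
time: 19.7
ee_pos: [299.2, 232.9, 199.1]
ee_rot: [-1.974, -2.444, -0.001]
contact_force: [0.0, -0.8, -1.0]
finger_gap: 33.9
grip_force: 29.8
```

servo_tool --commands "0.18 0.005 0 0 0 0; 0.35 0.005 0 0 0 0; 0.35 0.005 -0.2 0 0 0; 0.35 0.005 -0.4 0 0 0; 0.35 0.005 -0.58 0 0 0"

```text
time: 20.2
ee_pos: [370.5, 230.1, 81.4]
ee_rot: [1.981, 2.438, -0.0]
contact_force: [0.1, 1.4, -1.0]
finger_gap: 33.6
grip_force: 29.8
```

servo_tool --commands "0 0 0 0 0 0; 0 0 -0.05 0 0 0; 0 0 -0.1 0 0 0; 0 0 -0.13 0 0 0; 0 0 -0.13 0 0 0"

```text
time: 20.7
ee_pos: [369.8, 231.3, 56.9]
ee_rot: [1.98, 2.439, 0.0]
contact_force: [-0.5, 0.1, -1.3]
finger_gap: 33.4
grip_force: 29.8
```

servo_tool --commands "0 0 -0.03 0 0 0; 0 0 -0.05 0 0 0; 0 0 -0.05 0 0 0; 0 0 -0.05 0 0 0"

```text
time: 21.1
ee_pos: [369.6, 231.3, 46.9]
ee_rot: [-1.98, -2.439, 0.0]
contact_force: [0.7, 0.8, -0.6]
finger_gap: 33.6
grip_force: 29.8
```

servo_tool --commands "0 0 0 0 0 0; 0 0 0 0 0 0; 0 0 0 0 0 0; 0 0 0.1 0 0 0; 0 0 0.3 0 0 0" --gripper 60

```text
time: 21.6
ee_pos: [367.2, 230.5, 105.1]
ee_rot: [-1.978, -2.436, 0.009]
contact_force: [-0.0, 0.1, 0.4]
finger_gap: 59.7
grip_force: 0.0
```

servo_tool --commands "0 0 0.2 0 0 0; 0 0 0.4 0 0 0; 0 0 0.47 0 0 0; -0.15 0 0.47 0 0 0; -0.35 0 0.47 0 0 0"

```text
time: 22.1
ee_pos: [300.3, 231.3, 201.9]
ee_rot: [1.981, 2.437, 0.003]
contact_force: [-0.6, -0.9, 0.4]
finger_gap: 59.9
grip_force: 0.0
```

```bash
python3 look.py p4
```

```text
s big 265 ztop 52.5 [-44.9  58.5] [51. 49.] 22
s nar 143 ztop 104.0 [-44.4 -70. ] [15. 14.] 78
22.15 [293.5 231.  199.9] [ 0.34 -0.27  2.12  0.    1.29  0.14]
```

The spray bottle stands at tray (-44,-70), top at 104. Carton next, turning the tool y to 59°.

servo_tool --commands "0.036 -0.17 0 0 0 0.04; 0.07 -0.35 0 0 0 0.08; 0.11 -0.53 0 0 0 0.12; 0.15 -0.7 0 0 0 0.16; 0.18 -0.88 0 0 0 0.2"

```text
time: 22.65
ee_pos: [335.9, 54.0, 201.1]
ee_rot: [1.569, 2.72, 0.001]
contact_force: [-0.1, -0.4, 0.4]
finger_gap: 60.1
grip_force: 0.0
```

servo_tool --commands "0.036 -0.17 0 0 0 0.04; 0.07 -0.35 0 0 0 0.08; 0.11 -0.53 0 0 0 0.12; 0.15 -0.7 0 0 0 0.16; 0.18 -0.88 0 0 0 0.2"

```text
time: 23.15
ee_pos: [371.8, -122.4, 201.0]
ee_rot: [1.126, 2.932, 0.0]
contact_force: [1.1, -0.2, -0.1]
finger_gap: 60.2
grip_force: 0.0
```

servo_tool --commands "0.15 -0.08 0 0 0 0.03; 0.3 -0.16 0 0 0 0.06; 0.45 -0.24 0 0 0 0.09; 0.6 -0.33 0 0 0 0.123; 0.75 -0.43 0 0 0 0.123"

```text
time: 23.65
ee_pos: [522.8, -207.3, 200.5]
ee_rot: [-0.839, -3.027, -0.0]
contact_force: [0.3, -0.2, 0.9]
finger_gap: 59.6
grip_force: 0.0
```

```bash
python3 -c "
from h import *
o=get_obs();r=R.from_rotvec(o['ee_rot']).as_matrix();print(o['ee_pos'].round(1),np.degrees(np.arctan2(r[1,1],r[0,1])).round(1),o['joints'].round(2))"
```

```text
[ 522.8 -207.3  200.5] 59.0 [-0.59  0.19  1.68  0.    1.28 -1.62]
```

servo_tool --commands "0.17 -0.1 0 0 0 0; 0.34 -0.2 0 0 0 0; 0.34 -0.2 -0.1 0 0 0; 0.34 -0.2 -0.3 0 0 0; 0.34 -0.2 -0.4 0 0 0"

```text
time: 24.15
ee_pos: [588.4, -246.0, 117.2]
ee_rot: [-0.84, -3.023, -0.002]
contact_force: [-0.5, 0.1, -0.1]
finger_gap: 59.9
grip_force: 0.0
```

servo_tool --commands "0 0 0 0 0 0; 0 0 0 0 0 0; 0 0 0 0 0 0"

```text
time: 24.45
ee_pos: [590.7, -247.4, 122.9]
ee_rot: [0.84, 3.024, -0.001]
contact_force: [-0.3, 0.0, 1.0]
finger_gap: 60.0
grip_force: 0.0
```

servo_tool --commands "0 0 -0.15 0 0 0; 0 0 -0.3 0 0 0; 0 0 -0.435 0 0 0; 0 0 -0.435 0 0 0; 0 0 -0.435 0 0 0"

```text
time: 24.95
ee_pos: [590.4, -247.2, 35.4]
ee_rot: [0.841, 3.025, -0.001]
contact_force: [-0.7, -0.4, 0.8]
finger_gap: 59.7
grip_force: 0.0
```

servo_tool --commands "0 0 0 0 0 0; 0 0 0 0 0 0; 0 0 0 0 0 0; 0 0 0 0 0 0; 0 0 0 0 0 0" --gripper 20

```text
time: 25.45
ee_pos: [590.1, -247.0, 34.7]
ee_rot: [0.841, 3.026, -0.001]
contact_force: [-0.8, 0.9, 4.3]
finger_gap: 30.0
grip_force: 30.0
```

servo_tool --commands "0 0 0.1 0 0 0; 0 0 0.3 0 0 0; 0 0 0.5 0 0 0; 0 0 0.7 0 0 0; 0 0 0.83 0 0 0"

```text
time: 25.95
ee_pos: [590.5, -247.2, 203.3]
ee_rot: [0.84, 3.024, -0.002]
contact_force: [1.0, 0.0, -0.3]
finger_gap: 29.7
grip_force: 30.0
```

servo_tool --commands "-0.2 0.115 0 0 0 0; -0.4 0.23 0 0 0 0; -0.6 0.35 0 0 0 0; -0.8 0.46 0 0 0 0; -0.9 0.52 0 0 0 0"

```text
time: 26.45
ee_pos: [406.7, -140.7, 199.0]
ee_rot: [-0.84, -3.025, -0.001]
contact_force: [0.5, 0.0, -0.8]
finger_gap: 29.4
grip_force: 30.0
```

servo_tool --commands "-0.2 0.115 0 0 0 0.03; -0.24 0.32 0 0 0 0.06; -0.28 0.52 0 0 0 0.1; -0.32 0.72 0 0 0 0.14; -0.36 0.92 0 0 0 0.18"

```text
time: 26.95
ee_pos: [337.0, 42.5, 200.0]
ee_rot: [0.404, 3.114, 0.0]
contact_force: [1.3, -0.0, 0.1]
finger_gap: 29.6
grip_force: 30.0
```

servo_tool --commands "-0.04 0.2 0 0 0 0.04; -0.08 0.4 0 0 0 0.08; -0.12 0.6 0 0 0 0.12; -0.16 0.8 0 0 0 0.16; -0.2 1 0 0 0 0.18"

```text
time: 27.45
ee_pos: [296.9, 242.9, 200.1]
ee_rot: [-0.041, 3.14, 0.0]
contact_force: [0.8, 0.5, 0.3]
finger_gap: 29.7
grip_force: 30.0
```

servo_tool --commands "0 0.2 0 0 0 0.04; 0.1 0.35 0 0 0 0.08; 0.2 0.5 0 0 0 0.12; 0.35 0.65 0 0 0 0.16; 0.5 0.8 0 0 0 0.184"

```text
time: 27.95
ee_pos: [398.1, 402.7, 199.5]
ee_rot: [0.494, -3.102, 0.0]
contact_force: [0.6, 1.6, 0.1]
finger_gap: 29.8
grip_force: 30.0
```

```bash
cat > st.py <<'E'
from h import *
o=get_obs();r=R.from_rotvec(o['ee_rot']).as_matrix();print(o['time'],o['ee_pos'].round(1),np.degrees(np.arctan2(r[1,1],r[0,1])).round(1),o['joints'].round(2))
E
python3 st.py
```

```text
27.95 [398.1 402.7 199.5] 108.1 [ 0.58  0.2   1.67 -0.    1.28 -1.3 ]
```

servo_tool --commands "0.2 0.01 0 0 0 0; 0.4 0.02 0 0 0 0; 0.6 0.03 0 0 0 0; 0.655 0.035 -0.15 0 0 0; 0.655 0.035 -0.35 0 0 0"

```text
time: 28.45
ee_pos: [532.6, 408.7, 131.3]
ee_rot: [-0.485, 3.098, 0.003]
contact_force: [-0.9, 0.3, -0.7]
finger_gap: 30.2
grip_force: 30.0
```

servo_tool --commands "0 0 0 0 0 0; 0 0 -0.1 0 0 0; 0 0 -0.2 0 0 0; 0 0 -0.3 0 0 0; 0 0 -0.3 0 0 0"

```text
time: 28.95
ee_pos: [526.8, 407.6, 68.4]
ee_rot: [0.489, -3.099, 0.002]
contact_force: [-1.4, 0.0, -0.1]
finger_gap: 29.7
grip_force: 30.0
```

servo_tool --commands "0 0 -0.05 0 0 0; 0 0 -0.1 0 0 0; 0 0 -0.145 0 0 0; 0 0 -0.145 0 0 0; 0 0 -0.145 0 0 0"

```text
time: 29.45
ee_pos: [528.5, 408.2, 40.7]
ee_rot: [0.489, -3.103, 0.0]
contact_force: [0.5, -0.3, -0.1]
finger_gap: 29.5
grip_force: 30.0
```

servo_tool --commands "0 0 -0.008 0 0 0; 0 0 -0.008 0 0 0; 0 0 -0.008 0 0 0"

```text
time: 29.75
ee_pos: [528.8, 408.4, 39.5]
ee_rot: [-0.489, 3.103, 0.0]
contact_force: [-0.3, -0.1, -1.3]
finger_gap: 29.4
grip_force: 30.0
```

servo_tool --commands "0 0 0 0 0 0; 0 0 0 0 0 0; 0 0 0 0 0 0; 0 0 0.1 0 0 0; 0 0 0.3 0 0 0" --gripper 56

```text
time: 30.25
ee_pos: [526.1, 406.8, 95.9]
ee_rot: [0.487, -3.096, 0.004]
contact_force: [0.1, -0.1, 0.1]
finger_gap: 56.0
grip_force: 0.0
```

servo_tool --commands "0 0 0.2 0 0 0; 0 0 0.4 0 0 0; -0.1 0 0.5 0 0 0; -0.3 0 0.5 0 0 0; -0.5 0 0.5 0 0 0"

```text
time: 30.75
ee_pos: [428.4, 408.3, 200.5]
ee_rot: [-0.486, 3.101, 0.002]
contact_force: [-0.1, 0.1, 0.7]
finger_gap: 55.9
grip_force: 0.0
```

servo_tool --commands "-0.2 -0.1 0 0 0 0.07; -0.35 -0.2 0 0 0 0.14; -0.45 -0.35 0 0 0 0.21; -0.55 -0.5 0 0 0 0.28; -0.65 -0.7 0 0 0 0.35"

```text
time: 31.25
ee_pos: [297.8, 267.8, 199.4]
ee_rot: [-1.321, 2.849, 0.0]
contact_force: [0.1, -0.8, 0.9]
finger_gap: 55.8
grip_force: 0.0
```

```bash
python3 look.py p5; python3 st.py
```

```text
s big 147 ztop 52.9 [-33.5  61. ] [29. 51.] 17
s nar 135 ztop 102.4 [-44.6 -70.5] [16. 14.] 77
c mid 340 ztop 97.3 [-43.8 -10. ] [50. 31.] 3
31.3 [293.3 263.2 197.6] [ 0.43 -0.2   2.07 -0.    1.28 -2.02]
31.3 [293.3 263.2 197.6] 140.2 [ 0.43 -0.2   2.07 -0.    1.28 -2.02]
```

View pics/p5.png

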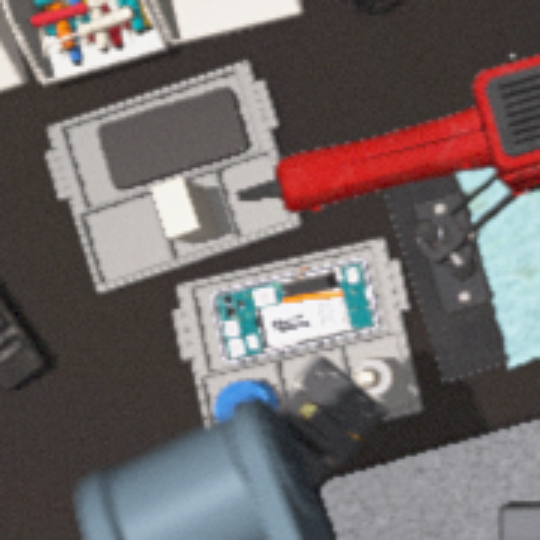

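The carton stands in the clean tray's middle pocket at (-44,-10), around (178,208) in the crop, and the spray bottle stands too. Dropper next, turning the tool y back to 180°.

servo_tool --commands "0.04 -0.2 0 0 0 -0.09; 0.08 -0.4 0 0 0 -0.18; 0.12 -0.6 0 0 0 -0.27; 0.16 -0.8 0 0 0 -0.36; 0.19 -0.97 0 0 0 -0.46" --gripper 62

```text
time: 31.8
ee_pos: [336.9, 72.5, 199.7]
ee_rot: [-0.22, 3.132, -0.001]
contact_force: [1.0, 0.6, -0.3]
finger_gap: 61.8
grip_force: 0.0
```

servo_tool --commands "0.04 -0.2 0 0 0 -0.09; 0.08 -0.4 0 0 0 -0.18; 0.12 -0.6 0 0 0 -0.27; 0.16 -0.8 0 0 0 -0.36; 0.19 -0.95 0 0 0 -0.46"

```text
time: 32.3
ee_pos: [374.9, -118.2, 199.7]
ee_rot: [0.893, 3.011, -0.001]
contact_force: [0.8, 0.5, -0.7]
finger_gap: 62.1
grip_force: 0.0
```

servo_tool --commands "0.12 -0.11 0 0 0 -0.09; 0.24 -0.23 0 0 0 -0.18; 0.36 -0.34 0 0 0 -0.27; 0.48 -0.46 0 0 0 -0.36; 0.6 -0.57 0 0 0 -0.46"

```text
time: 32.8
ee_pos: [495.6, -230.9, 199.3]
ee_rot: [1.89, 2.509, -0.0]
contact_force: [-0.1, -0.0, -0.4]
finger_gap: 61.9
grip_force: 0.0
```

```bash
python3 st.py
```

```text
32.8 [ 495.6 -230.9  199.3] 16.0 [-0.65  0.16  1.72 -0.    1.27 -0.93]
```

servo_tool --commands "0.15 -0.15 0 0 0 -0.09; 0.3 -0.3 0 0 0 -0.178; 0.45 -0.45 0 0 0 -0.178; 0.6 -0.595 0 0 0 -0.178; 0.6 -0.595 -0.1 0 0 -0.178"

```text
time: 33.3
ee_pos: [618.6, -353.7, 181.7]
ee_rot: [2.21, 2.221, 0.001]
contact_force: [-0.8, 0.1, 0.7]
finger_gap: 62.0
grip_force: 0.0
```

servo_tool --commands "0 0 0 0 0 0; 0 0 0 0 0 0; 0 0 0 0 0 0"

```text
time: 33.6
ee_pos: [614.6, -348.3, 180.3]
ee_rot: [2.213, 2.229, 0.0]
contact_force: [-0.5, -0.0, 0.1]
finger_gap: 61.7
grip_force: 0.0
```

```bash
python3 st.py
```

```text
33.6 [ 614.6 -348.3  180.3] 0.4 [-0.68  0.52  1.29  0.    1.34 -0.69]
```

servo_tool --commands "0 0 -0.15 0 0 0; 0 0 -0.3 0 0 0; 0 0 -0.45 0 0 0; 0 0 -0.6 0 0 0; 0 0 -0.7 0 0 0"

```text
time: 34.1
ee_pos: [614.1, -347.8, 38.5]
ee_rot: [-2.213, -2.229, 0.0]
contact_force: [0.8, -0.9, 0.7]
finger_gap: 61.9
grip_force: 0.0
```

servo_tool --commands "0 0 0 0 0 0; 0 0 0 0 0 0; 0 0 0 0 0 0; 0 0 0 0 0 0; 0 0 0 0 0 0" --gripper 24

```text
time: 34.6
ee_pos: [615.9, -349.7, 41.6]
ee_rot: [2.211, 2.226, 0.001]
contact_force: [-0.5, -0.4, 4.4]
finger_gap: 31.3
grip_force: 29.8
```

servo_tool --commands "0 0 0 0 0 0; 0 0 0 0 0 0; 0 0 0.1 0 0 0; 0 0 0.3 0 0 0; 0 0 0.5 0 0 0"

```text
time: 35.1
ee_pos: [613.8, -348.1, 139.4]
ee_rot: [-2.212, -2.227, 0.0]
contact_force: [-0.1, -0.2, -0.2]
finger_gap: 31.1
grip_force: 29.7
```

servo_tool --commands "0 0 0.15 0 0 0; 0 0 0.3 0 0 0; 0 0 0.3 0 0 0; 0 0 0.3 0 0 0"

```text
time: 35.5
ee_pos: [614.8, -348.8, 199.7]
ee_rot: [2.213, 2.228, 0.0]
contact_force: [-0.1, 0.2, -1.6]
finger_gap: 31.4
grip_force: 29.7
```

```bash
python3 - <<'E'
from h import *
s=snapshot("side"); w=pts(s); o=get_obs(); e=o["ee_pos"]; print(e.round(1))
c=(e-s["xyz"])@R.from_rotvec(s["rotation"]).as_matrix(); u=int(c[0]/c[2]*s["fx"]+s["cx"]); v=int(c[1]/c[2]*s["fy"]+s["cy"]); print(u,v)
b=cv2.cvtColor(s["color"],cv2.COLOR_RGB2BGR)[v-60:v+60,u-60:u+60]
cv2.imwrite("pics/s5.png",cv2.resize(b,(480,480)))
h=cv2.cvtColor(s["color"],cv2.COLOR_RGB2HSV)
m=(w[...,2]>e[2]-45)&(w[...,2]<e[2]-3)&(np.hypot(w[...,0]-e[0],w[...,1]-e[1])<50)
p=w[m]; print(len(p),"bottle below TCP: x,y 2/98%",np.percentile(p[:,0],[2,98]).round(1),np.percentile(p[:,1],[2,98]).round(1),"zmin",np.percentile(p[:,2],3).round(1))
# silhouette mid-line: mean of pixel extents per row -> lateral offset
us=[(np.where(r)[0].min()+np.where(r)[0].max())/2 for r in m if r.sum()>6]; print("mid col",np.round(us,1).tolist())
E
```

```text
[ 614.1 -348.3  198. ]
378 218
125 bottle below TCP: x,y 2/98% [597.9 625.5] [-366.3 -342.5] zmin 162.5
mid col [378.0, 378.0, 377.5, 377.5, 377.5, 377.5, 377.5, 377.5, 377.5]
```

View pics/s5.png

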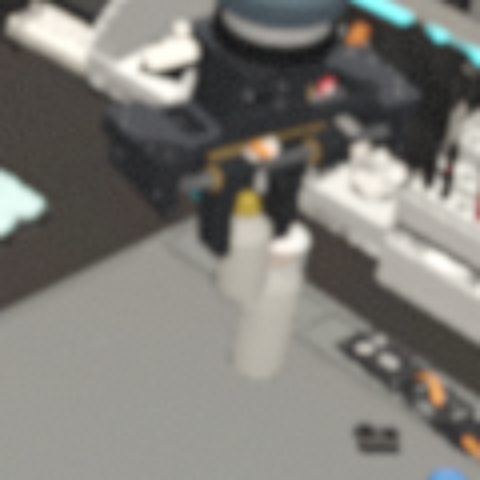

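The side crop shows the dropper upright and centred between the fingers; the bottle in front of it is the pump bottle. Carrying it round now.

servo_tool --commands "-0.12 0.11 0 0 0 0; -0.24 0.23 0 0 0 0; -0.36 0.34 0 0 0 0; -0.48 0.46 0 0 0 0; -0.61 0.57 0 0 0 0"

```text
time: 36.05
ee_pos: [490.5, -232.8, 196.6]
ee_rot: [-2.211, -2.226, 0.001]
contact_force: [1.2, 0.1, -0.7]
finger_gap: 31.3
grip_force: 29.7
```

servo_tool --commands "-0.12 0.11 0 0 0 0; -0.24 0.23 0 0 0 0; -0.36 0.34 0 0 0 0; -0.48 0.46 0 0 0 0; -0.61 0.57 0 0 0 0"

```text
time: 36.55
ee_pos: [368.6, -119.0, 197.1]
ee_rot: [-2.211, -2.226, 0.001]
contact_force: [-0.1, -0.1, 0.0]
finger_gap: 31.2
grip_force: 29.7
```

servo_tool --commands "-0.04 0.2 0 0 0 0; -0.08 0.4 0 0 0 0; -0.12 0.6 0 0 0 0; -0.16 0.8 0 0 0 0; -0.2 1 0 0 0 0"

```text
time: 37.05
ee_pos: [328.8, 80.8, 197.7]
ee_rot: [-2.213, -2.227, 0.003]
contact_force: [1.5, -0.4, -0.4]
finger_gap: 31.4
grip_force: 29.7
```

servo_tool --commands "-0.04 0.2 0 0 0 0; -0.08 0.4 0 0 0 0; -0.12 0.6 0 0 0 0; -0.16 0.8 0 0 0 0; -0.2 1 0 0 0 0"

```text
time: 37.55
ee_pos: [288.8, 280.4, 197.5]
ee_rot: [-2.213, -2.229, 0.005]
contact_force: [1.5, 0.1, 0.5]
finger_gap: 31.4
grip_force: 29.7
```

servo_tool --commands "0 0.2 0 0 0 0; 0.1 0.35 0 0 0 0; 0.25 0.45 0 0 0 0; 0.4 0.55 0 0 0 0; 0.5 0.6 0 0 0 0"

```text
time: 38.05
ee_pos: [391.0, 400.0, 196.6]
ee_rot: [-2.212, -2.229, 0.006]
contact_force: [0.2, -0.2, 0.1]
finger_gap: 31.6
grip_force: 29.7
```

```bash
python3 st.py
```

```text
38.05 [391.  400.  196.6] 0.4 [0.58 0.19 1.69 0.   1.27 0.58]
```

servo_tool --commands "0.1 -0.06 -0.1 0 0 0; 0.2 -0.12 -0.2 0 0 0; 0.3 -0.16 -0.2 0 0 0; 0.4 -0.2 -0.2 0 0 0; 0.5 -0.22 -0.2 0 0 0"

```text
time: 38.55
ee_pos: [492.2, 354.6, 159.6]
ee_rot: [2.214, 2.228, 0.0]
contact_force: [0.8, -0.7, 0.9]
finger_gap: 31.3
grip_force: 29.7
```

servo_tool --commands "0.05 0 0 0 0 0; 0.1 0 0 0 0 0; 0.15 0 0 0 0 0; 0.2 0 0 0 0 0; 0.27 0 0 0 0 0"

```text
time: 39.05
ee_pos: [544.8, 355.8, 159.4]
ee_rot: [-2.213, -2.23, 0.0]
contact_force: [-0.1, 1.1, -0.7]
finger_gap: 31.3
grip_force: 29.7
```

```bash
python3 st.py; python3 look.py p6
```

```text
39.05 [544.8 355.8 159.4] 0.5 [0.4  0.42 1.47 0.   1.25 0.39]
s mid 192 ztop 32.0 [-47.3 -14.8] [73. 43.] 50
s nar 146 ztop 104.1 [-45.3 -69.5] [16. 12.] 65
39.1 [547.1 355.3 159.6] [ 0.39  0.42  1.47 -0.    1.25  0.39]
```

View pics/p6.png

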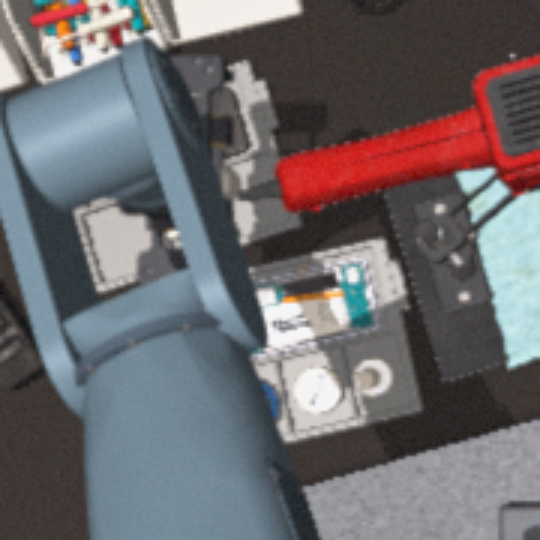

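The dropper is over the narrow pocket. In the crop the wrist plate's right edge (about 205,190) is close to the nozzle tip (240,190), so I'll measure the 3D gap before lowering.

```bash
python3 - <<'E'
from h import *
s=snapshot("top"); w=pts(s); h=cv2.cvtColor(s["color"],cv2.COLOR_RGB2HSV)
blue=(h[...,0]>90)&(h[...,0]<115)&(h[...,1]>50)&(w[...,2]>250)
for x in range(400,620,20):
    k=blue&(abs(w[...,0]-x)<10)&(w[...,1]>150)&(w[...,1]<600); p=w[k]
    if len(p)>5:
        i=p[:,1]<np.percentile(p[:,1],6); print(x,"ymin",np.percentile(p[:,1],2).round(),"z",np.median(p[i,2]).round())
k=(w[...,1]>215)&(w[...,1]<310)&(w[...,0]>470)&(w[...,0]<560)&(w[...,2]>250)&~blue; p=w[k]
for y in range(215,310,10):
    q=p[(p[:,1]>y)&(p[:,1]<=y+10)]
    if len(q): print(y,len(q),q.min(0).round(),q.max(0).round())
E
```

```text
400 ymin 232.0 z 537.0
420 ymin 235.0 z 531.0
440 ymin 243.0 z 537.0
460 ymin 251.0 z 530.0
480 ymin 259.0 z 518.0
500 ymin 268.0 z 515.0
520 ymin 277.0 z 504.0
540 ymin 284.0 z 484.0
560 ymin 289.0 z 487.0
580 ymin 297.0 z 499.0
600 ymin 303.0 z 485.0
215 99 [500. 215. 352.] [542. 225. 398.]
225 93 [499. 225. 360.] [540. 235. 399.]
235 79 [498. 235. 358.] [538. 245. 400.]
245 42 [498. 245. 359.] [537. 254. 394.]
255 72 [470. 255. 362.] [531. 265. 542.]
265 78 [471. 265. 370.] [517. 275. 553.]
275 74 [481. 275. 379.] [545. 285. 546.]
285 37 [535. 285. 448.] [560. 295. 521.]
```

Straight lowering would leave the wrist plate (edge y about 268 at x 500) overlapping the nozzle tip (y up to 279). I'll lean the tool about 6° away from the gun, lower it and let the bottle settle flat.

servo_tool --commands "-0.01 0.012 0 -0.061 -0.027 0; -0.01 0.012 0 -0.061 -0.027 0; -0.01 0.012 -0.05 -0.061 -0.027 0; -0.01 0.012 -0.1 -0.061 -0.027 0; -0.01 0.012 -0.1 -0.061 -0.027 0"

```text
time: 39.65
ee_pos: [541.3, 356.6, 136.6]
ee_rot: [2.147, 2.161, -0.064]
contact_force: [-0.6, -0.5, -0.8]
finger_gap: 31.2
grip_force: 29.7
```

```bash
cat > gap.py <<'E'
from h import *
s=snapshot("top"); w=pts(s); h=cv2.cvtColor(s["color"],cv2.COLOR_RGB2HSV)
blue=(h[...,0]>90)&(h[...,0]<115)&(h[...,1]>50)&(w[...,2]>250)
for x in range(460,580,20):
    k=blue&(abs(w[...,0]-x)<10)&(w[...,1]>150)&(w[...,1]<600); p=w[k]
    if len(p)>5:
        i=p[:,1]<np.percentile(p[:,1],6); print(x,"ymin",np.percentile(p[:,1],[0.5,2]).round(),"z",np.median(p[i,2]).round())
r=R.from_rotvec(get_obs()["ee_rot"]).as_matrix(); print(get_obs()["ee_pos"].round(1),r[:,2].round(3))
E
python3 gap.py
```

```text
460 ymin [280. 281.] z 476.0
480 ymin [289. 291.] z 464.0
500 ymin [299. 301.] z 460.0
520 ymin [308. 311.] z 452.0
540 ymin [315. 318.] z 452.0
560 ymin [324. 325.] z 457.0
[541.9 356.7 137.5] [ 0.039 -0.096 -0.995]
```

Clearance is now about 20 mm. Lowering in steps.

servo_tool --commands "0.01 0.005 -0.08 0 0 0; 0.01 0.005 -0.16 0 0 0; 0.01 0.005 -0.24 0 0 0; 0.01 0.005 -0.32 0 0 0; 0.01 0.005 -0.32 0 0 0"

```text
time: 40.2
ee_pos: [542.4, 357.6, 71.2]
ee_rot: [2.146, 2.161, -0.067]
contact_force: [-0.4, -0.2, -1.5]
finger_gap: 31.7
grip_force: 29.7
```

servo_tool --commands "0 0 -0.03 0 0 0; 0 0 -0.06 0 0 0; 0 0 -0.09 0 0 0; 0 0 -0.1 0 0 0; 0 0 -0.1 0 0 0"

```text
time: 40.7
ee_pos: [544.5, 358.6, 55.0]
ee_rot: [2.145, 2.16, -0.059]
contact_force: [-0.3, 0.2, -0.0]
finger_gap: 31.0
grip_force: 29.7
```

```bash
python3 gap.py
```

```text
460 ymin [279. 281.] z 413.0
480 ymin [290. 292.] z 399.0
500 ymin [301. 302.] z 386.0
520 ymin [308. 311.] z 375.0
540 ymin [317. 319.] z 371.0
560 ymin [325. 326.] z 381.0
[544.7 358.7  55.3] [ 0.042 -0.096 -0.995]
```

servo_tool --commands "0 0 -0.02 0 0 0; 0 0 -0.042 0 0 0; 0 0 -0.042 0 0 0; 0 0 -0.042 0 0 0"

```text
time: 41.15
ee_pos: [544.5, 358.6, 46.7]
ee_rot: [2.145, 2.16, -0.058]
contact_force: [0.3, -0.2, -0.4]
finger_gap: 31.1
grip_force: 29.7
```

servo_tool --commands "0 0 0 0 0 0; 0 0 0 0 0 0; 0 0 0 0 0 0; 0 0 0.02 0 0 0; 0 0 0.08 0 0 0" --gripper 58

```text
time: 41.65
ee_pos: [543.8, 358.2, 62.2]
ee_rot: [2.145, 2.16, -0.062]
contact_force: [-0.2, -0.4, -0.2]
finger_gap: 57.7
grip_force: 0.0
```

servo_tool --commands "0 0 0.12 0 0 0; 0 0 0.25 0 0 0; 0 0 0.4 0 0 0; 0 0 0.5 0 0 0; 0 0 0.55 0 0 0"

```text
time: 42.15
ee_pos: [546.0, 359.4, 176.7]
ee_rot: [2.144, 2.158, -0.051]
contact_force: [0.6, 0.0, 0.6]
finger_gap: 58.0
grip_force: 0.0
```

servo_tool --commands "-0.2 0.04 0 0 0 0; -0.4 0.08 0 0 0 0; -0.6 0.12 0.1 0 0 0; -0.8 0.12 0.15 0 0 0; -1 0.12 0.15 0 0 0"

```text
time: 42.65
ee_pos: [343.7, 383.2, 204.5]
ee_rot: [2.144, 2.159, -0.054]
contact_force: [-0.2, -0.1, 1.0]
finger_gap: 57.9
grip_force: 0.0
```

servo_tool --commands "-0.2 -0.1 0 0.061 0.027 0; -0.3 -0.3 0 0.061 0.027 0; -0.3 -0.5 0 0.061 0.027 0; -0.3 -0.75 0 0.061 0.027 0; -0.3 -1 0 0.061 0.027 0"

```text
time: 43.15
ee_pos: [283.8, 181.5, 202.8]
ee_rot: [2.211, 2.231, 0.001]
contact_force: [1.0, -0.6, 0.2]
finger_gap: 58.2
grip_force: 0.0
```

servo_tool --commands "0.05 -0.25 0 0 0 0; 0.1 -0.5 0 0 0 0; 0.15 -0.75 0 0 0 0; 0.2 -1 0 0 0 0; 0.2 -1 0 0 0 0"

```text
time: 43.65
ee_pos: [325.3, -22.8, 203.5]
ee_rot: [2.223, 2.216, -0.001]
contact_force: [-0.9, 0.9, 0.3]
finger_gap: 58.1
grip_force: 0.0
```

```bash
python3 look.py p7; python3 - <<'E'
from h import *
s=snapshot("side"); cv2.imwrite("pics/s7.png",cv2.resize(cv2.cvtColor(s["color"],cv2.COLOR_RGB2BGR)[80:260,130:350],(660,540)))
E
```

```text
s big 272 ztop 52.3 [-44.3  57.8] [53. 48.] 77
s mid 190 ztop 33.0 [-47.9 -16.7] [59. 65.] 16
s nar 144 ztop 102.2 [-44.4 -69.8] [14. 14.] 76
c mid 336 ztop 97.4 [-44.3  -9.8] [51. 31.] 2
c nar 86 ztop 83.3 [-47.1 -66.7] [ 9. 17.] 70
43.7 [324.9 -20.6 203.2] [-0.43 -0.42  2.22 -0.    1.34 -0.43]
```

View pics/p7.png

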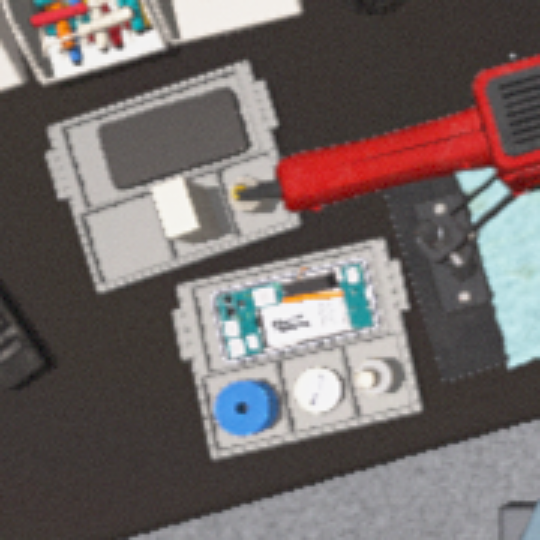

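All five things stand in their pockets: reel (245,407), tin (318,390), spray (378,378), carton (178,208), and the dropper with its yellow top at (240,192). Both phones lie in their bays and the arm is clear, so I'm handing in.

```bash
python3 -c "
from plant import *
print(hand_in())"
```

```text
the job is handed in; nothing more can be done
None
```

I handed the job in at about 44 s. My last camera check showed all five things standing in their named pockets and both phones in their bays, but hand-in returned no verdict.

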